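Hang the shallow parts pail on the double hook

ROBOT

A 7-joint arm with a two-finger parallel gripper is mounted at the origin on a cart in front of the work surface, level with it; the furniture and walls round the work are solid. World frame = base frame: x ahead of the robot, y to its left, z up, the work surface at z = 0. Lengths are in m, angles in rad, forces in N, time in s.
With the tool pointing down it reaches from about 0.425 to 0.925 m from the base axis. Payload 6.8 kg.
Tool frame: the origin (TCP) lies between the finger pads; the fingertips stand 14 mm ahead of it and the grasp point (between the pads) lies 5 mm behind it; z points along the fingers, y is the line along which they close (so a half turn about z gives the same grasp; the last joint's range is limited). The gripper opens to 85 mm and grips with 20 to 120 N. Pads are 22 mm wide; open, the fingers measure 114 mm over their backs; the gripper's body (76 mm by 85 mm) begins 54 mm behind the grasp point. The pads swing forward as they close: fully open they stand 13 mm farther back than shut.
Start: joints at [1.191, 0.477, 0.022, 1.555, -0.011, 1.109, -0.083], TCP at [0.181, -0.65, 0.245] pointing down, gripper open.
Joint ranges: [-2.96, 2.96], [-0.34, 2.1], [-1.41, 1.46], [0.24, 2.44], [-1.37, 4.51], [0.17, 1.92], [-2.96, 2.96]. Speed limits (rad/s): [2.39, 2.39, 3.14, 3.14, 3.14, 3.14, 3.14].

INTERFACE

Orientations are given as a rotation vector (axis times angle).
In Python, from bench import r, eyes, ticket gives the robot as it stands. The module is installed in compiled form; this text tells all that it offers.
- The arm moves only by the tool arm_command, never from a script. Its argument "plan" is text: rows parted by semicolons, each of 4 numbers parted by spaces: the shift along the tool's x, y, z in m, then the turn about the tool's z in degrees. In form: tx ty tz yaw; .... A call has 1 to 20 rows; each row shifts and turns the commanded pose from where the row before left it, along the tool's axes as they then stand; what a row does not reach is not made up. A row lasts 1/8 s, in which the tool goes at most 62.5 mm and 10.7 degrees, less where a joint would pass 70% of its speed; a pose out of reach is approached as far as the arm can. A call is refused whole if a number of a shift passes 0.0625 or a number of a turn 10.7, either way. A call with a gripper value outside its range is refused whole. "hand" is the closure, from -1 (fully open) to 1 (shut), set as the call begins (left out, the last holds). The fingers move at their own pace and stop on an object; "grip_force" is the grip in N (left out, the last holds). Time passes only in rows, so rows that do not move let the fingers close. It gives the time, the measured TCP pose, the force, the opening and the grip force at its end, in the units of the state.
- r.get_obs(): the state, without advancing time (a new reading comes with each control period).
- eyes.grab_frame(name): name is "side" or "top"; returns (picture, depth): 480x640x3 uint8, red, green, blue; 480x640 float32, m along the optical axis (not along the pixel's ray), 0 where there is no reading.
- eyes.calibration(name): a dict with "fov_y" (degrees; the focal length in pixels is half the picture's height over the tangent of half this angle, whatever the lens; pixels are square), "cx", "cy" (the principal point, pixels), "origin" and "attitude" of the camera in the world. Camera axes: x right, y up, looking along -z (the intrinsics and any distortion apply to the point x, -y, -z); pixel columns grow to the right and rows downward; lengths in m; the calibration is good to about 2 mm. A picture is of the moment at which its call begins. calibration takes no time and is no camera call.
- ticket.hand_in(): hands the job in; it is judged then, once.
The state is a dict: "clock": time; "joints": joint angles; "qvel": joint speeds; "tau": joint torques, N m; "tcp_pos": TCP position; "orientation": TCP orientation; "contact_force": force on the tool from outside, world axes, zero at the start; "moment": the same for the moment, N m; "grip_width": finger opening in m; "gripper_force": force on a finger pad.
Only numpy, scipy, OpenCV 4.12 (cv2) and the standard library are available. Lean on these libraries where they do the work, as an engineer would, in place of code of your own. Each camera call takes 0.05 s, during which the arm holds its last target. There are 200 camera calls.

TASK

Two small steel pails stand on the desk with their carrying handles folded down. Swing the handle of the shallow, wide pail upright while that pail still stands on the desk, then, without tipping the pail over, hang it by the handle on both prongs of the double hook stand and let go. Leave the tall pail where it stands.

Things in the scene. Friction and masses are not known exactly. Their poses are not given: they have to be found in the camera images.
- pail: The shallow steel pail: round, 96 mm across, 60 mm high, open, bolts fixed in it, 0.5 kg, loose. Origin: centre of its underside, z up. The handle pivots on its y axis, 52 mm above the underside and 54 mm to either side, and is folded to its -x side, roughly towards the robot. It stands on the desk (z = 0).
- pail_bail (a joint): Angle of the shallow pail's handle: 0 = upright, positive = folded towards the pail's -x side, stop at 1.1 rad (it still slopes upwards there, its grip standing 15 mm clear outside the rim). It starts between 0.85 and 1.1. A light friction (0.02 N m) keeps it where it is left. Carry the grip round along its arc: shoved level, it may bind and tip the pail.
- pail_grip (a point): Centre of the handle's grip on the shallow pail: a straight round wooden sleeve, 12 mm thick, 80 mm long, along the point's and the pail's y axis, 80 mm from the pivots (132 mm above the pail's underside when upright). Wire arms 54 mm either side of the centre run down to the pivots.
- hook (a point): Where the grip's centre lies when the pail hangs properly, 172 mm above the desk, midway between the two prongs of the hook stand, over their valley. The sleeve then lies along the point's y axis; the pail's underside is 40 mm above the desk. The prongs point along -x, roughly towards the robot: come in from there, pail below the prongs, sleeve above their tips.
- hook_stand: Fixed stand, origin under its base (130 x 140 x 10 mm): two bent 8 mm rods at y = 30 and -30 mm; fingers holding the grip's middle pass between them. Rods rise at x = 45 mm to 195 mm, slope down to a valley (x -20 to -45 mm, rod top 166 mm high), end in round tips at x = -65 mm, top 184 mm high. The hook point is at x = -32 mm.
- tall_pail: The other pail: 80 mm across, 105 mm high, same steel, its handle folded too (sleeve up to 150 mm above the desk). Origin: centre of its underside. Not to be disturbed: carry the other one over it (underside higher than 160 mm) or round it, and keep clear of the drawer cabinet, about 0.2 m high, that stands at x > 0.61, y = -0.04 to 0.19.

How it is judged:
By the outcome, as a careful person would: the job done as asked, in the order asked, and still so for the second after the job is handed in, with the robot touching nothing.
It also fails if it takes over 72 s, if anything falls off the work surface, if the arm or the gripper's body presses on something with over 40 N, if the wrist force passes 120 N, or if a joint passes its speed limit or range.

## Working session

There is one attempt and no reset: what is moved stays moved. The work goes in short steps, Python scripts to look and compute and a tool call to move; the robot and the scene stay as the last step left them, time stands still between calls to the robot, and variables do not carry over. Pictures are saved under pics/ and viewed, at most 10 in all, crops included, and the job is handed in when it is done.

Besides the shell and the picture viewer there is one more tool, called after "Request:" as name(argument=value, ...), one argument or row to a line, values as JSON. arm_command: Moves the arm, as the interface text tells. Its arguments: {"type":"object","properties":{"plan":{"type":"string"},"hand":{"type":"number"},"grip_force":{"type":"number"}},"required":["plan"]}

```bash
mkdir -p pics
cat > h.py <<'E'
import numpy as np, cv2
from scipy.spatial.transform import Rotation as R
from bench import r, eyes, ticket
def att(c):
    a=np.array(c["attitude"],float)
    return a if a.shape==(3,3) else R.from_rotvec(a).as_matrix()
def cloud(name,d):
    c=eyes.calibration(name); f=240/np.tan(np.radians(c["fov_y"])/2)
    v,u=np.mgrid[0:480,0:640]
    P=np.stack([(u-c["cx"])/f*d,-(v-c["cy"])/f*d,-d],-1)
    return P@att(c).T+np.array(c["origin"])
E
python3 - <<'E'
from h import *
for n in("side","top"):
    p,d=eyes.grab_frame(n); cv2.imwrite(f"pics/{n}0.png",p[:,:,::-1]); np.savez(f"{n}0.npz",p=p,d=d)
    print(n,eyes.calibration(n))
print(r.get_obs())
E
```

```text
side {'fov_y': 45.71827802953073, 'cx': 311.88035709811163, 'cy': 239.42490521941923, 'origin': array([1.24409801, 0.30030924, 1.29147393]), 'attitude': array([0.37627707, 0.57824123, 1.9272068 ])}
top {'fov_y': 47.1538058156333, 'cx': 318.77253688732486, 'cy': 241.74044538494144, 'origin': array([ 0.40512593, -0.02700008,  1.45029724]), 'attitude': array([ 0.08031674, -0.0828044 , -1.56419469])}
{'clock': 0.1, 'joints': array([ 1.19089756,  0.47771611,  0.02237118,  1.55635676, -0.01151228,
        1.10930263, -0.0830893 ]), 'qvel': array([-0.00057072, -0.00284429, -0.0005453 , -0.0031103 , -0.0004988 ,
       -0.00181177, -0.00083584]), 'tau': array([ 4.71894295e-03, -5.97764003e+01,  1.61399793e+00, -2.81953561e+01,
        1.28327811e-02,  5.07337827e-03, -1.45438797e-06]), 'tcp_pos': array([ 0.1810524 , -0.64973115,  0.2444226 ]), 'orientation': array([-3.11102370e+00, -4.25408127e-01,  5.41374715e-04]), 'contact_force': array([ 0.58766035, -0.42828306, -0.01130614]), 'moment': array([ 0.00618601, -0.00581674, -0.01418849]), 'gripper_force': 0.0, 'grip_width': 0.0856020574333114}
```

View pics/top0.png

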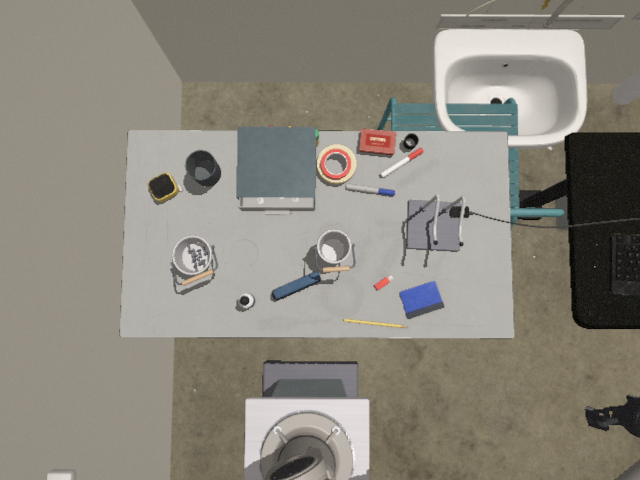

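View pics/side0.png

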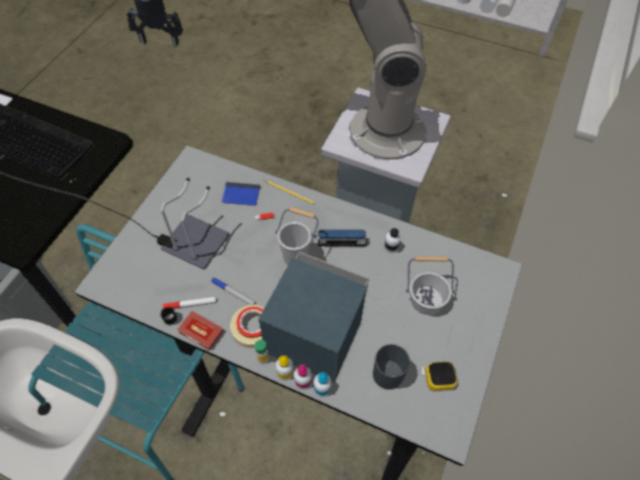

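Top view: the shallow pail with bolts is at (193,257) with its grip at (197,277). The tall pail is at (333,250) with its grip at (336,268), the hook stand at (435,225) with tips near (411,243) and (461,243), and the cabinet at (277,165). Side view: shallow pail (430,293) with grip (432,259), and stand base (197,240).

Run:
```python
from h import *
for n,boxes in (("top",dict(pail=(165,230,222,295),tall=(312,228,355,280),stand=(400,190,470,255))),("side",dict(pail=(400,245,465,320),tall=(272,205,325,270),stand=(155,172,245,270)))):
    z=np.load(n+"0.npz"); p,d=z["p"],z["d"]; W=cloud(n,d)
    hsv=cv2.cvtColor(p,cv2.COLOR_RGB2HSV)
    for k,(a,b,c,e) in boxes.items():
        w=W[b:e,a:c].reshape(-1,3); h=hsv[b:e,a:c].reshape(-1,3); ok=d[b:e,a:c].ravel()>0
        print(n,k,"floor z",np.round(np.percentile(w[ok,2],[5,50,99]),3))
        if k!="stand":
            o=ok&(h[:,0]>5)&(h[:,0]<22)&(h[:,1]>70)
            q=w[o]; m=np.median(q,0); s=q[np.abs(q-m).max(1)<.06]
            c0=s.mean(0); u=np.linalg.svd(s-c0)[2][0]; t=(s-c0)@u
            print("  sleeve",len(s),c0.round(4),"dir",u.round(3),"len",np.ptp(t).round(3),"mid",(c0+u*(t.max()+t.min())/2).round(4),"z",np.percentile(s[:,2],[10,50,90]).round(3))
            H=.06 if k=="pail" else .105
            rim=w[ok&~o&(np.abs(w[:,2]-H)<.008)]
            A=np.c_[2*rim[:,:2],np.ones(len(rim))]; x=np.linalg.lstsq(A,(rim[:,:2]**2).sum(1),rcond=None)[0]
            print("  rim",len(rim),x[:2].round(4),"R",np.sqrt(x[2]+x[0]**2+x[1]**2).round(4))
        else:
            s=w[ok&(w[:,2]>.12)&(w[:,2]<.21)]
            print(len(s)); print(s[np.argsort(s[:,0])][::max(1,len(s)//40)].round(3).tolist())
            base=(ok&(w[:,2]>.004)&(w[:,2]<.018)&(h[:,2]<125)).reshape(e-b,c-a)
            bb=w[base.ravel()]; print("  base minrect",cv2.minAreaRect(bb[:,:2].astype(np.float32)), np.median(bb,0))
    # general check of desk plane
    print(n,"desk z med",np.median(W[(d>0)&(np.abs(W[...,2])<.02)],0))
```

```text
top pail floor z [-0.005  0.002  0.108]
  sleeve 134 [0.4578 0.2678 0.1056] dir [-0.395  0.919  0.004] len 0.078 mid [0.4579 0.2677 0.1056] z [0.101 0.105 0.109]
  rim 326 [0.5154 0.2933] R 0.0481
top tall floor z [-0.005  0.004  0.134]
  sleeve 114 [ 0.478  -0.0687  0.1316] dir [-0.069  0.998  0.005] len 0.061 mid [ 0.478  -0.0692  0.1316] z [0.128 0.132 0.135]
  rim 283 [ 0.534 -0.065] R 0.0411
top stand floor z [-0.005  0.007  0.188]
396
[[0.532, -0.359, 0.181], [0.534, -0.3, 0.176], [0.537, -0.355, 0.178], [0.539, -0.355, 0.179], [0.541, -0.355, 0.177], [0.546, -0.302, 0.177], [0.549, -0.303, 0.173], [0.552, -0.36, 0.17], [0.554, -0.359, 0.165], [0.559, -0.298, 0.164], [0.562, -0.301, 0.161], [0.566, -0.302, 0.166], [0.569, -0.364, 0.164], [0.572, -0.365, 0.16], [0.575, -0.302, 0.168], [0.578, -0.301, 0.163], [0.581, -0.299, 0.162], [0.585, -0.36, 0.171], [0.587, -0.359, 0.168], [0.59, -0.362, 0.166], [0.592, -0.366, 0.166], [0.596, -0.361, 0.177], [0.598, -0.304, 0.172], [0.601, -0.301, 0.173], [0.604, -0.36, 0.181], [0.607, -0.305, 0.178], [0.609, -0.301, 0.177], [0.612, -0.365
[... 1561 characters left out ...]
.616, -0.367, 0.184], [0.623, -0.297, 0.188], [0.627, -0.303, 0.189], [0.632, -0.358, 0.192], [0.635, -0.363, 0.186], [0.639, -0.304, 0.191], [0.641, -0.306, 0.188], [0.644, -0.363, 0.168], [0.645, -0.361, 0.158], [0.646, -0.361, 0.167], [0.646, -0.362, 0.151], [0.647, -0.363, 0.147], [0.648, -0.367, 0.175], [0.648, -0.303, 0.127], [0.649, -0.364, 0.149], [0.649, -0.301, 0.185], [0.65, -0.303, 0.177], [0.651, -0.304, 0.144], [0.652, -0.304, 0.153], [0.653, -0.304, 0.125]]
  base minrect ((0.531571090221405, -0.31081175804138184), (0.1760563850402832, 0.3065994679927826), 70.59163665771484) [ 0.60393521 -0.32736894  0.00962007]
side desk z med [ 5.82765981e-01 -1.06712633e-01  2.62689847e-04]
```

Request:
arm_command(
  plan="0 0 0 -9.8; 0 0 0 -9.8; 0 0 0 -9.8; 0 0 0 -9.8; 0 0 0 -9.8; 0 0 0 -9.8; 0 0 0 -9.8; 0 0 0 -9.8; 0 0 0 -9.8; 0 0 0 -9.8; 0 0 0 0",
  hand=0,
  grip_force=20,
)

```text
clock: 1.48
tcp_pos: [0.181, -0.65, 0.2447]
orientation: [-1.723, -2.626, -0.001]
contact_force: [-0.1, -1.1, 0.5]
grip_width: 0.043
gripper_force: 0.0
```

```bash
cat >> h.py <<'E'
def st():
    o=r.get_obs(); M=R.from_rotvec(o["orientation"]).as_matrix()
    print("t",round(o["clock"],2),"tcp",o["tcp_pos"].round(4),"head",np.degrees(np.arctan2(M[1,0],M[0,0])).round(1),"zax",M[:,2].round(3),"F",o["contact_force"].round(1),"w",round(o["grip_width"],4),"gf",o["gripper_force"],"j",o["joints"].round(2))
    return o,M
def way(*pts):
    o,M=st(); p=o["tcp_pos"]
    for q in pts:
        print(q,"tool delta",(M.T@(np.array(q)-p)).round(4)); p=np.array(q)
E
python3 -c "
from h import *
way((.46,-.2,.245),(.459,.269,.245),(.459,.269,.097))"
```

```text
t 1.48 tcp [ 0.181  -0.65    0.2447] head 113.5 zax [ 0.     0.001 -1.   ] F [-0.1 -1.1  0.5] w 0.043 gf 0.0 j [ 1.44  0.5  -0.34  1.54  0.18  1.14  1.48]
(0.46, -0.2, 0.245) tool delta [3.016e-01 4.352e-01 2.000e-04]
(0.459, 0.269, 0.245) tool delta [0.4306 0.1859 0.0005]
(0.459, 0.269, 0.097) tool delta [-1.00e-04 -1.00e-04  1.48e-01]
```

Request:
arm_command(
  plan="0.0215 0.0311 0 0; 0.0215 0.0311 0 0; 0.0215 0.0311 0 0; 0.0215 0.0311 0 0; 0.0215 0.0311 0 0; 0.0215 0.0311 0 0; 0.0215 0.0311 0 0; 0.0215 0.0311 0 0; 0.0215 0.0311 0 0; 0.0215 0.0311 0 0; 0.0215 0.0311 0 0; 0.0215 0.0311 0 0; 0.0215 0.0311 0 0; 0.0215 0.0311 0 0; 0 0 0 0",
)

```text
clock: 3.35
tcp_pos: [0.4614, -0.1971, 0.2455]
orientation: [1.718, 2.63, 0.002]
contact_force: [-0.5, -0.2, 0.4]
grip_width: 0.0431
gripper_force: 0.0
```

Request:
arm_command(
  plan="0.0359 0.0155 0 0; 0.0359 0.0155 0 0; 0.0359 0.0155 0 0; 0.0359 0.0155 0 0; 0.0359 0.0155 0 0; 0.0359 0.0155 0 0; 0.0359 0.0155 0 0; 0.0359 0.0155 0 0; 0.0359 0.0155 0 0; 0.0359 0.0155 0 0; 0.0359 0.0155 0 0; 0.0359 0.0155 0 0; 0 0 0 0; 0 0 0 0",
)

```text
clock: 5.1
tcp_pos: [0.4584, 0.2676, 0.2448]
orientation: [1.724, 2.626, -0.002]
contact_force: [1.1, -0.3, 0.2]
grip_width: 0.0425
gripper_force: 0.0
```

```bash
python3 -c "
from h import *
way((.459,.269,.245),(.459,.269,.097))"
```

```text
t 5.1 tcp [0.4584 0.2676 0.2448] head 113.4 zax [-0.001 -0.001 -1.   ] F [ 1.1 -0.3  0.2] w 0.0425 gf 0.0 j [ 0.04  0.35 -0.84  1.86  0.3   1.07 -0.51]
(0.459, 0.269, 0.245) tool delta [ 0.001   0.0011 -0.0002]
(0.459, 0.269, 0.097) tool delta [1.00e-04 2.00e-04 1.48e-01]
```

Request:
arm_command(
  plan="0.001 0.001 0.021 0; 0 0 0.021 0; 0 0 0.021 0; 0 0 0.021 0; 0 0 0.021 0; 0 0 0.021 0; 0 0 0.02 0; 0 0 0 0; 0 0 0 0",
)

```text
clock: 6.22
tcp_pos: [0.4588, 0.2708, 0.0996]
orientation: [1.721, 2.628, 0.001]
contact_force: [1.0, 0.2, -0.7]
grip_width: 0.043
gripper_force: 0.0
```

Request:
arm_command(
  plan="0 0 0 0; 0 0 0 0; 0 0 0 0; 0 0 0 0",
  hand=0.62,
)

```text
clock: 6.72
tcp_pos: [0.4587, 0.2703, 0.0994]
orientation: [1.721, 2.628, 0.0]
contact_force: [-0.9, -0.0, 0.1]
grip_width: 0.0162
gripper_force: 0.2
```

Run:
```python
from h import *
st()
p,d=eyes.grab_frame("side"); cv2.imwrite("pics/s1.png",cv2.resize(p[200:340,360:520,::-1],None,fx=4,fy=4))
```

```text
t 6.72 tcp [0.4587 0.2703 0.0994] head 113.6 zax [ 0.  0. -1.] F [-0.9 -0.   0.1] w 0.0162 gf 0.20359089598059654 j [-0.07  0.54 -0.73  1.98  0.5   0.8  -0.68]
```

View pics/s1.png

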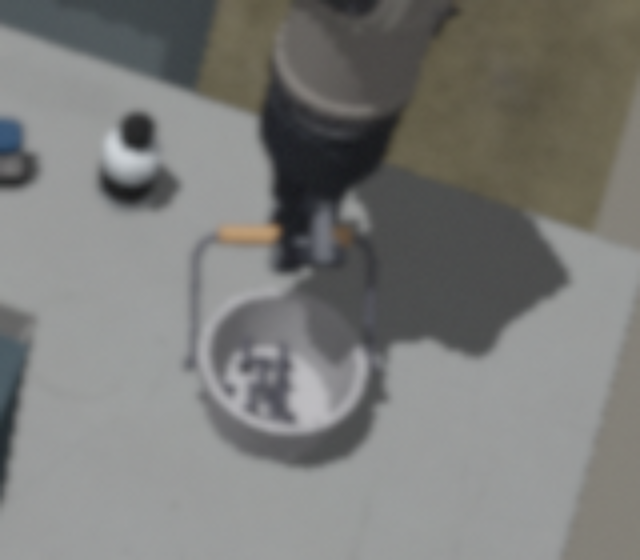

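The image shows the fingers straddling the sleeve near (305,235) in the crop. The sleeve is unmoved, so I'll swing it along its arc, caged.

Request:
arm_command(
  plan="0 0.006 -0.0046 0; 0 0.0066 -0.0059 0; 0 0.0073 -0.0051 0; 0 0.0078 -0.0044 0; 0 0.0083 -0.0033 0; 0 0.0086 -0.0025 0; 0 0.0087 -0.0015 0; 0 0.009 -0.0005 0; 0 0.0015 0 0; 0 0 0 0; 0 0 0 0",
)

```text
clock: 8.15
tcp_pos: [0.5168, 0.2957, 0.127]
orientation: [-1.721, -2.628, 0.001]
contact_force: [-0.1, -0.1, 0.5]
grip_width: 0.0162
gripper_force: 0.0
```

Run:
```python
from h import *
st()
for n in("side","top"):
    p,d=eyes.grab_frame(n); W=cloud(n,d); hsv=cv2.cvtColor(p,cv2.COLOR_RGB2HSV)
    reg=(d>0)&(np.hypot(W[...,0]-.5,W[...,1]-.28)<.11)
    o=reg&(hsv[...,0]>5)&(hsv[...,0]<22)&(hsv[...,1]>70)&(W[...,2]>.07)
    s=W[o]
    if len(s)>5:
        c0=s.mean(0);u=np.linalg.svd(s-c0)[2][0];t=(s-c0)@u
        print(n,len(s),"mid",(c0+u*(t.max()+t.min())/2).round(4),u.round(3),np.ptp(t).round(3),s[:,2].mean())
    rim=W[reg&~o&(np.abs(W[...,2]-.06)<.006)]
    A=np.c_[2*rim[:,:2],np.ones(len(rim))];x=np.linalg.lstsq(A,(rim[:,:2]**2).sum(1),rcond=None)[0]
    print("rim",len(rim),x[:2],np.sqrt(x[2]+x[0]**2+x[1]**2))
    if n=="side": cv2.imwrite("pics/s2.png",cv2.resize(p[200:340,360:520,::-1],None,fx=4,fy=4))
```

```text
t 8.15 tcp [0.5168 0.2957 0.127 ] head 113.6 zax [-0. -0. -1.] F [-0.1 -0.1  0.5] w 0.0162 gf 0.0 j [-0.09  0.59 -0.73  1.81  0.48  0.92 -0.62]
side 88 mid [0.5212 0.2945 0.1397] [ 0.388 -0.921 -0.021] 0.078 0.13936656179668416
rim 201 [0.51927521 0.29340421] 0.04759272229949068
rim 69 [0.52402649 0.28750711] 0.04016518154926967
```

View pics/s2.png

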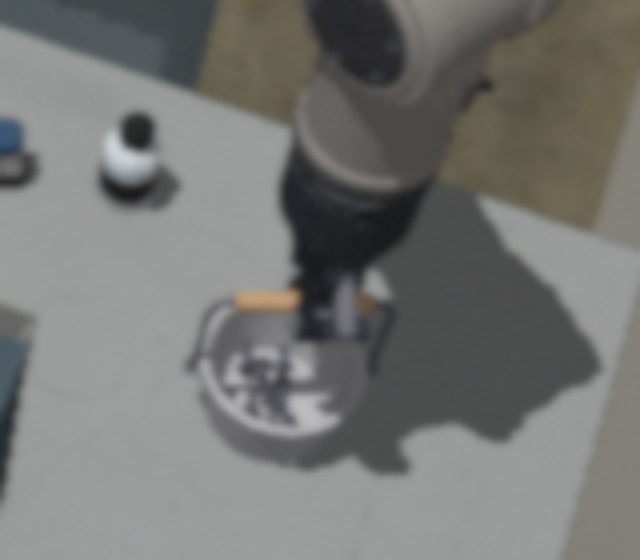

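Side crop: sleeve upright at y≈300 over the pail and the pail unmoved, with both ends measured at z≈0.133. Now I'll grip and lift.

Request:
arm_command(
  plan="0 0 0 0; 0 0 0 0; 0 0 0 0; 0 0 0 0; 0 0 0 0; 0 0 0 0",
  hand=1,
  grip_force=50,
)

```text
clock: 9.0
tcp_pos: [0.5172, 0.2959, 0.1272]
orientation: [1.721, 2.628, 0.0]
contact_force: [-0.8, -0.4, 2.6]
grip_width: 0.0103
gripper_force: 49.0
```

Run:
```python
from h import *
st()
W=[];
for n in("top","side"):
    z=np.load(n+"0.npz"); w=cloud(n,z["d"])[z["d"]>0]
    b=w[(np.abs(w[:,0]-.42)<.09)&(np.abs(w[:,1]+.32)<.1)]; b=b[b[:,2]>.012]
    print(n,"box",len(b),np.percentile(b,[1,50,99],axis=0).round(3).tolist())
    W.append(w)
for w in W:
    s=w[(w[:,2]>.15)&(w[:,2]<.21)&(w[:,0]>.52)&(w[:,0]<.68)&(np.abs(w[:,1]+.331)<.05)]
    L=s[s[:,1]>-.331];Q=s[s[:,1]<-.331]
    for g in(L,Q): print(np.polyfit(g[:,0]-.57,g[:,1],1).round(4),g[:,0].min().round(4),g[:,0].max().round(4))
    a=w[(w[:,2]>.05)&(w[:,2]<.15)&(w[:,0]>.6)&(w[:,0]<.68)&(np.abs(w[:,1]+.331)<.05)]; print("upright",np.median(a,0).round(4),len(a))
```

```text
t 9.0 tcp [0.5172 0.2959 0.1272] head 113.6 zax [ 0.  0. -1.] F [-0.8 -0.4  2.6] w 0.0103 gf 48.96542429924011 j [-0.09  0.59 -0.73  1.81  0.48  0.92 -0.62]
top box 9 [[0.373, -0.351, 0.012], [0.381, -0.288, 0.013], [0.43, -0.277, 0.014]]
side box 6 [[0.345, -0.34, 0.012], [0.413, -0.291, 0.012], [0.444, -0.239, 0.014]]
[-0.0492 -0.2999] 0.5337 0.6511
[-0.0453 -0.3598] 0.5316 0.6486
upright [ 0.6451 -0.3604  0.1031] 73
[-0.0499 -0.3005] 0.5344 0.6536
[-0.0455 -0.3604] 0.532 0.6511
upright [ 0.6489 -0.3602  0.1006] 149
```

Request:
arm_command(
  plan="0 0 -0.005 0; 0 0 -0.01 0; 0 0 -0.018 0; 0 0 -0.022 0; 0 0 -0.025 0; 0 0 -0.025 0; 0 0 -0.025 0; 0 0 -0.022 0; 0 0 -0.02 0; 0 0 -0.012 0; 0 0 -0.006 0; 0 0 0 0; 0 0 0 3; 0 0 0 5; 0 0 0 5; 0 0 0 5; 0 0 0 5; 0 0 0 3.3; 0 0 0 0; 0 0 0 0",
)

```text
clock: 11.5
tcp_pos: [0.5169, 0.2957, 0.3166]
orientation: [-2.272, -2.169, 0.001]
contact_force: [0.1, -0.1, -5.0]
grip_width: 0.0104
gripper_force: 48.9
```

Run:
```python
from h import *
way((.465,-.33,.317),(.465,-.33,.202),(.57,-.33,.202))
p,d=eyes.grab_frame("side"); cv2.imwrite("pics/s3.png",cv2.resize(p[180:340,340:540,::-1],None,fx=3,fy=3))
```

```text
t 11.5 tcp [0.5169 0.2957 0.3166] head 87.3 zax [-0.001 -0.    -1.   ] F [ 0.1 -0.1 -5. ] w 0.0104 gf 48.92440438270569 j [-0.06  0.38 -0.73  1.63  0.26  1.24 -0.9 ]
(0.465, -0.33, 0.317) tool delta [-6.275e-01 -2.290e-02 -1.000e-04]
(0.465, -0.33, 0.202) tool delta [1.00e-04 1.00e-04 1.15e-01]
(0.57, -0.33, 0.202) tool delta [ 4.900e-03  1.049e-01 -1.000e-04]
```

View pics/s3.png

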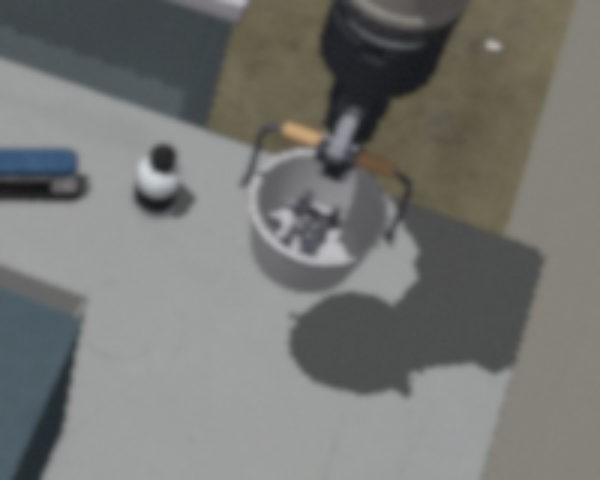

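The pail hangs level from the gripper (fingers at (340,150), sleeve (285–395, 130–165)). I'll carry it over the tall pail at 0.19 m underside height.

Request:
arm_command(
  plan="-0.01 0 0 0; -0.02 0 0 0; -0.03 0 0 0; -0.039 -0.0018 0 0; -0.039 -0.0018 0 0; -0.039 -0.0018 0 0; -0.039 -0.0018 0 0; -0.039 -0.0018 0 0; -0.039 -0.0018 0 0; -0.039 -0.0018 0 0; -0.039 -0.0018 0 0; -0.039 -0.0018 0 0; -0.039 -0.0018 0 0; -0.039 -0.0018 0 0; -0.039 -0.0018 0 0; -0.039 -0.0018 0 0; -0.03 0 0 0; -0.02 0 0 0; -0.01 0 0 0; 0 0 0 0",
)

```text
clock: 14.05
tcp_pos: [0.4637, -0.3294, 0.317]
orientation: [-2.274, -2.167, -0.0]
contact_force: [-0.1, 0.5, -4.5]
grip_width: 0.01
gripper_force: 48.9
```

Request:
arm_command(
  plan="0 0 0 0; 0 0 0 0; 0 0 0.01 0; 0 0 0.018 0; 0 0 0.018 0; 0 0 0.018 0; 0 0 0.018 0; 0 0 0.018 0; 0 0 0.01 0; 0 0 0.005 0; 0 0 0 0; 0 0 0 0; 0 0 0 0; 0 0 0 0",
)

```text
clock: 15.8
tcp_pos: [0.4641, -0.3295, 0.2025]
orientation: [2.273, 2.167, 0.0]
contact_force: [0.3, 0.3, -6.6]
grip_width: 0.0102
gripper_force: 48.9
```

Run:
```python
from h import *
way((.465,-.33,.202),(.57,-.33,.202),(.57,-.33,.167))
p,d=eyes.grab_frame("side"); W=cloud("side",d); hsv=cv2.cvtColor(p,cv2.COLOR_RGB2HSV)
o=(d>0)&(hsv[...,0]>5)&(hsv[...,0]<22)&(hsv[...,1]>70)&(np.hypot(W[...,0]-.465,W[...,1]+.33)<.07)&(W[...,2]>.15)
s=W[o]; c0=s.mean(0);u=np.linalg.svd(s-c0)[2][0];t=(s-c0)@u
print(len(s),(c0+u*(t.max()+t.min())/2).round(4),u.round(3),np.ptp(t))
cv2.imwrite("pics/s4.png",cv2.resize(p[130:290,130:330,::-1],None,fx=3,fy=3))
```

```text
t 15.8 tcp [ 0.4641 -0.3295  0.2025] head 87.3 zax [ 0.001 -0.    -1.   ] F [ 0.3  0.3 -6.6] w 0.0102 gf 48.88465762138367 j [ 0.82  0.38 -0.39  1.84  0.17  0.96  0.31]
(0.465, -0.33, 0.202) tool delta [-0.0005  0.001   0.0005]
(0.57, -0.33, 0.202) tool delta [5.000e-03 1.049e-01 1.000e-04]
(0.57, -0.33, 0.167) tool delta [ 0.    -0.     0.035]
36 [ 0.4678 -0.3059  0.212 ] [0.151 0.988 0.024] 0.03013489471337282
```

View pics/s4.png

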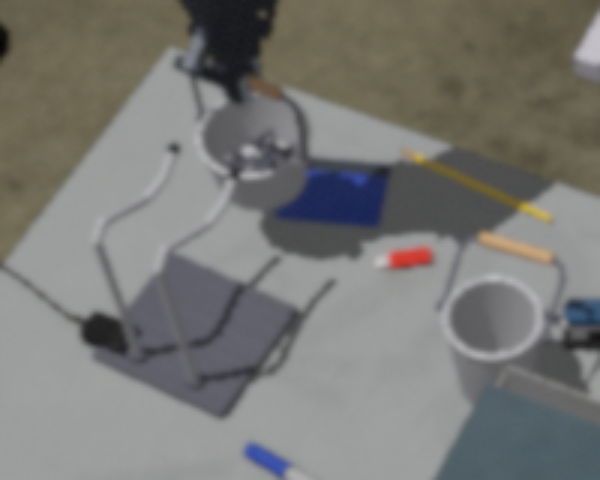

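Side view: the pail sits at (250,150) in front of the tips (173,150) and (235,168), with the sleeve above and the tall pail undisturbed. Going in.

Request:
arm_command(
  plan="0 0.005 0 0; 0.0006 0.01 0 0; 0.0006 0.012 0 0; 0.0006 0.012 0 0; 0.0006 0.012 0 0; 0.0006 0.012 0 0; 0.0006 0.012 0 0; 0.0006 0.012 0 0; 0.0006 0.01 0 0; 0 0.006 0 0; 0 0.003 0 0; 0 0 0 0; 0 0 0 0; 0 0 0 0; 0 0 0 0",
)

```text
clock: 17.73
tcp_pos: [0.5699, -0.3297, 0.2022]
orientation: [2.274, 2.168, -0.0]
contact_force: [-0.2, 0.4, -5.4]
grip_width: 0.01
gripper_force: 48.9
```

Request:
arm_command(
  plan="0 0 0.004 0; 0 0 0.006 0; 0 0 0.006 0; 0 0 0.006 0; 0 0 0.004 0; 0 0 0.003 0; 0 0 0.002 0; 0 0 0 0; 0 0 0 0; 0 0 0 0",
)

```text
clock: 18.98
tcp_pos: [0.5701, -0.3296, 0.1713]
orientation: [2.273, 2.168, 0.0]
contact_force: [0.2, 0.0, -5.2]
grip_width: 0.0103
gripper_force: 48.9
```

Run:
```python
from h import *
way((.57,-.33,.167))
p,d=eyes.grab_frame("side"); q,d2=eyes.grab_frame("top")
cv2.imwrite("pics/s5.png",np.hstack([cv2.resize(p[140:270,140:270,::-1],None,fx=3,fy=3),cv2.resize(q[170:300,370:500,::-1],None,fx=3,fy=3)]))
```

```text
t 18.98 tcp [ 0.5701 -0.3296  0.1713] head 87.3 zax [ 0. -0. -1.] F [ 0.2  0.  -5.2] w 0.0103 gf 48.893054723739624 j [ 0.69  0.55 -0.37  1.64  0.23  0.99  0.2 ]
(0.57, -0.33, 0.167) tool delta [-0.0004 -0.0001  0.0043]
```

View pics/s5.png

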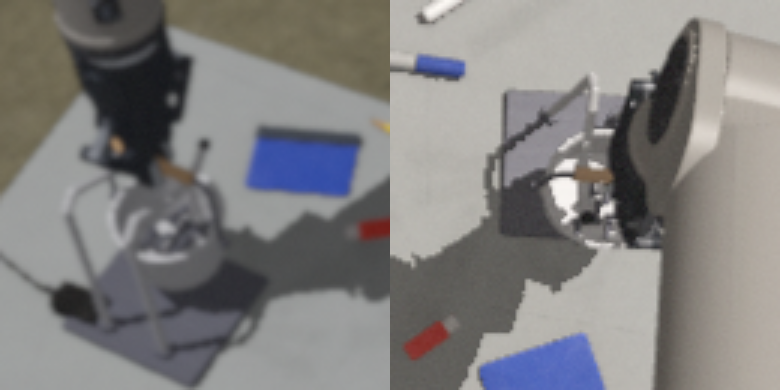

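The sleeve lies between the prongs' valley and tips (side crop (175,170)) and still carries the full 5 N. I'll lower until the load transfers.

Request:
arm_command(
  plan="0 0 0.002 0; 0 0 0.002 0; 0 0 0 0; 0 0 0 0; 0 0 0 0",
)

```text
clock: 19.7
tcp_pos: [0.57, -0.3296, 0.1671]
orientation: [2.274, 2.168, -0.0]
contact_force: [-0.9, 0.4, -4.4]
grip_width: 0.0102
gripper_force: 49.1
```

Request:
arm_command(
  plan="0 0 0.0015 0; 0 0 0 0; 0 0 0 0; 0 0 0 0",
)

```text
clock: 20.2
tcp_pos: [0.5701, -0.3296, 0.1667]
orientation: [2.273, 2.167, -0.0]
contact_force: [-5.3, 1.7, 6.6]
grip_width: 0.0102
gripper_force: 50.0
```

Request:
arm_command(
  plan="0 0 -0.0008 0; 0 0 0 0; 0 0 0 0",
  grip_force=20,
)

```text
clock: 20.58
tcp_pos: [0.5701, -0.3296, 0.1668]
orientation: [2.273, 2.168, 0.0]
contact_force: [-3.2, 1.5, 5.1]
grip_width: 0.0104
gripper_force: 49.8
```

Request:
arm_command(
  plan="0 0 0 0; 0 0 0 0; 0 0 0 0; 0 0 0 0; 0 0 0 0; 0 0 0 0",
  hand=0.3,
)

```text
clock: 21.32
tcp_pos: [0.57, -0.3296, 0.1664]
orientation: [2.274, 2.168, 0.0]
contact_force: [-0.3, -0.4, 0.0]
grip_width: 0.0296
gripper_force: 0.0
```

Request:
arm_command(
  plan="0 0 -0.003 0; 0 0 -0.006 0; 0 0 -0.01 0; 0 0 -0.015 0; 0 0 -0.02 0; 0 0 -0.03 0; 0 0 -0.03 0; 0 -0.03 -0.02 0; 0 -0.04 0 0; 0 -0.04 0 0; 0 0 0 0; 0 0 0 0; 0 0 0 0; 0 0 0 0",
)

```text
clock: 23.08
tcp_pos: [0.461, -0.324, 0.3003]
orientation: [-2.272, -2.169, -0.001]
contact_force: [-0.2, 0.5, -0.0]
grip_width: 0.0299
gripper_force: 0.0
```

Run:
```python
from h import *
st()
z=[]
for n in("side","top"):
    p,d=eyes.grab_frame(n); W=cloud(n,d); hsv=cv2.cvtColor(p,cv2.COLOR_RGB2HSV)
    o=(d>0)&(hsv[...,0]>5)&(hsv[...,0]<22)&(hsv[...,1]>70)&(np.hypot(W[...,0]-.57,W[...,1]+.33)<.07)&(W[...,2]>.12)
    s=W[o]
    if len(s)>5:
        c0=s.mean(0);u=np.linalg.svd(s-c0)[2][0];t=(s-c0)@u
        print(n,len(s),(c0+u*(t.max()+t.min())/2).round(4),u.round(3),np.ptp(t).round(3))
    z.append(p)
p,q=z
cv2.imwrite("pics/s6.png",np.hstack([cv2.resize(p[140:270,140:270,::-1],None,fx=3,fy=3),cv2.resize(q[170:300,370:500,::-1],None,fx=3,fy=3)]))
```

```text
t 23.07 tcp [ 0.461  -0.324   0.3003] head 87.3 zax [ 0.  0. -1.] F [-0.2  0.5 -0. ] w 0.0299 gf 0.0 j [ 0.83  0.27 -0.4   1.74  0.11  1.15  0.35]
side 106 [ 0.5733 -0.3282  0.1761] [0.063 0.998 0.008] 0.079
top 146 [ 0.57   -0.3383  0.1745] [-0.043 -0.998 -0.037] 0.092
```

View pics/s6.png

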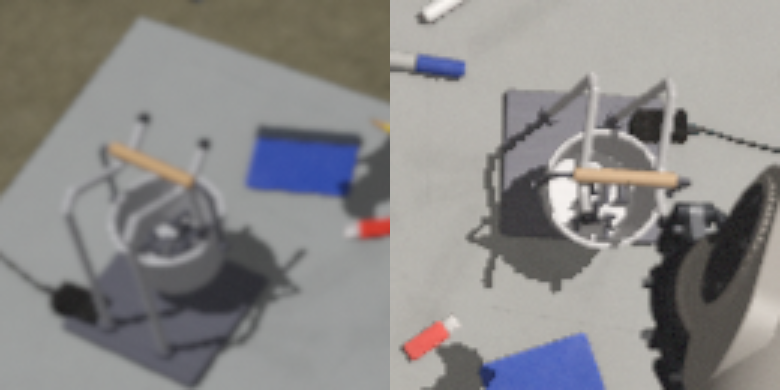

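The pail hangs level with its sleeve across both prongs in the valley, at side crop (150,165) and top crop (625,178). The measured sleeve centre is about (0.572,-0.329,0.171). The gripper is clear.

```bash
python3 -c "
from h import *
print(ticket.hand_in())"
```

```text
the job is handed in; nothing more can be done
None
```

The shallow pail's handle was swung upright while it stood on the desk; it now hangs by the handle on both prongs, the gripper is clear, the tall pail was not touched, and the job is handed in at about 23 s.

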